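# Bring the next kit tray down the roller lane

### The arm

A 6-joint arm with a two-finger parallel gripper is mounted at the origin on the work surface. World frame = base frame: x ahead of the robot, y to its left, z up, the work surface at z = 0. Lengths are in m, angles in rad, forces in N, time in s.
With the tool pointing down it reaches from about 0.275 to 0.725 m from the base axis. Payload 15.9 kg.
Tool frame: the origin (TCP) lies between the finger pads; the fingertips stand arm.tcp_to_tips ahead of it and the grasp point (between the pads) lies 2 mm behind it (arm.tcp_to_tips is the distance from the TCP to the fingertips, in m); z points along the fingers, y is the line along which they close (so a half turn about z gives the same grasp; the last joint's range is limited). The gripper opens to 85 mm and grips with 20 to 120 N. Pads are 22 mm wide; open, the fingers measure 114 mm over their backs; the gripper's body (76 mm by 85 mm) begins 54 mm behind the grasp point. The pads swing forward as they close: fully open they stand 13 mm farther back than shut.
Start: joints at [1.275, 0.213, -0.034, 1.323, 0, 1.571], TCP at [0.146, 0.478, 0.248] pointing down, gripper open.
Joint ranges: [-2.98, 2.98], [-0.74, 1.72], [-1.14, 1.35], [-2.1, 2.04], [-1.57, 1.44], [-3.14, 3.14]. Speed limits (rad/s): [1.89, 1.89, 2.39, 2.57, 3.14, 3.14].

### API

Orientations are given as a unit quaternion [w, x, y, z].
In Python, from cell import arm gives the robot as it stands.
- The arm moves only by the shell command python3 -m handwheel 'ROWS'. ROWS is JSON, one flat list of numbers, 5 for each row, row after row: the finger opening in cm, from 0 to 8.54, then the shift along the tool's x, y, z in cm, then the turn about the tool's z in rad. A call has 1 to 12 rows; each row shifts and turns the commanded pose from where the row before left it, along the tool's axes as they then stand; what a row does not reach is not made up. A row lasts 1/8 s, in which the tool goes at most 62.5 mm and 10.7 degrees, less where a joint would pass 70% of its speed; a pose out of reach is approached as far as the arm can. A call with a gripper value outside its range is refused whole. The fingers move at their own pace and stop on an object; the grip force is fixed at half the most. Time passes only in rows, so rows that do not move let the fingers close. It gives the time, the measured TCP pose, the force, the opening and the grip force at its end, in the units of the state.
- arm.state(): the state, without advancing time (a new reading comes with each control period).
- arm.read_camera(name): name is "scene" or "top" or "wrist"; returns the picture (384x512x3 uint8, red, green, blue); there is no depth.
- arm.get_calibration(name): a dict with "mtx" (3x3 intrinsics, pixels), "k1" (the pictures are not rectified: a ray, as slopes to the right and down, at radius r is drawn at 1 + k1 r^2 times it, then the intrinsics apply), "R" (3x3) and "t" (3): a world point X has camera coordinates R X + t. Camera axes: x right, y down, z forward; pixel columns grow to the right and rows downward; lengths in m; the calibration is good to about 2 mm. A picture is of the moment at which its call begins: read the wrist's pose just before it. get_calibration takes no time and is no camera call; for the wrist camera it gives the pose at the moment of the call.
- arm.finish_job(): hands the job in; it is judged then, once.
The state is a dict: "t": time; "joints": joint angles; "joint_vel": joint speeds; "joint_efforts": joint torques, N m; "position": TCP position; "tool_rot": TCP orientation; "wrist_force": force on the tool from outside, world axes, zero at the start; "torque": the same for the moment, N m; "width": finger opening in m; "grip_force": force on a finger pad.
Only numpy, scipy, OpenCV 4.12 (cv2) and the standard library are available. Lean on these libraries where they do the work, as an engineer would, in place of code of your own. Each camera call takes 0.05 s, during which the arm holds its last target. There are 200 camera calls.

### The job

Press the lane's stop lever right down so that the kit tray rolls away down the roller lane, catch the rolling tray softly with the fingers and bring it to a standstill at least 20 mm short of the end stops. Then ease it down until it rests against the end stops and take the hand away. A slim bottle stands loose in the tray and must stay standing; do not let the tray run into the stops at speed, keep it flat on the rollers, and leave the other things on the table where they are.

Things in the scene. Friction and masses are not known exactly. Their poses are not given: they have to be found in the camera images.
- lane: Fixed aluminium roller lane, 630 mm long, 152 mm wide. Origin on the table under its middle, z up. It runs along its y axis, sloping down towards -y at 0.08 rad; x points across it, away from the robot. Roller tops are 85 mm above the table at the origin, on a plane tilted by the slope. The side channels, 138 mm apart inside, stand 13 mm above the roller tops.
- lane_mid (a point): Point above the lane's origin at roller-top height. Ten free steel rollers, 50 mm thick, 60 mm apart, low friction; each counts as about 0.45 kg at its rim and starts at rest, so a nominal tray let go gains about 0.27 m/s2 at first and tends to 0.2 to 0.25 m/s, with a time constant of about 0.8 s; a heavier tray runs faster, a lighter one slower. It takes 2 to 3 s to the stops.
- tray: Kit tray: open plywood box 130 mm wide (x, across the lane), 190 mm long (y, uphill), 62 mm high, walls and floor 5 mm, holding a rotary cutter, two tins, a bobbin box and the bottle. Nominally 0.7 kg, the true mass differs. Origin at the centre of its underside, z square to the rollers. It starts in the upper lane, its front wall against the stop bar, 400 mm from the end stops.
- tray_front (a point): Middle of the outer face of the tray's downhill front wall, 31 mm above the rollers, 95 mm downhill of the tray's origin: where to catch it, with the shut fingers ahead of it. Carrying the tray's downhill weight takes only about 0.6 N, so it needs no gripping.
- bottle: Slim glue bottle, 30 mm across the foot, 132 mm high, 80 g, standing loose in the uphill far corner of the tray. Origin at its underside, z along it. It rises about 75 mm above the tray's rim. It topples if the tray's speed is changed by more than about 0.1 m/s at one blow, or the tray is slowed by more than about 1 m/s2.
- end_stop: Two fixed steel corner stops at the lane's low end, each 30 mm wide, 23 mm above the roller tops, with a free gap of 78 mm between them in mid-lane for the fingers. Origin in mid-gap in the plane of the stop faces, at roller-top height; y uphill along the slope, z square to the rollers. A tray resting on the stops has its origin at y = 95 mm here.
- stop_lever (a joint): Stop lever angle in rad: 0 with its bar raised 15 mm above the rollers in front of the tray, growing as its knob is pressed down, 0.34 fully down. The bar clears the tray beyond about 0.2. It takes 2 to 4 N at the knob, has friction and stays where it is left.
- stop_lever_knob (a point): Middle of the top of the lever's black knob, 40 mm across, beside the upper lane on its robot side, 112 mm from the lane's middle line. It is 180 mm uphill of the lever's pivot and 64 mm higher; pressed from above it sinks about 60 mm and moves about 12 mm uphill on the way. Nothing else stands on that side of the lane but the lever's arm.
- thread_cone: Bystander: thread cone, 60 mm across the foot, 106 mm high, beyond the high end of the lane. Origin at its underside.
- button_jar: Bystander: glass jar with a metal cap, 64 mm across, 85 mm high, on the table just beyond the low end of the lane. Origin at its underside.
- pin_tin: Bystander: flat round tin, 72 mm across, 26 mm high, between the robot and the lane. Origin at its underside.

How it is judged:
On the way, in this order (a step that is already met when the one before it is completed fails the run):
1. the stop lever is pressed down (value of joint stop_lever above 0.24 rad), for 0.1 s.
2. the fingers hold the tray at a standstill short of the end stops (contact force between tray and the fingers above 0.05 N and linear speed of tray below 0.03 m/s and y of tray in the frame of end_stop between 0.11 and 0.45 m), for 0.3 s.
At the end, for the whole second after the job is handed in: The tray lies flat on the rollers against the end stops (within 6 mm) and square to the lane (within 0.1 rad), at rest and let go, its bottle still standing (within 0.2 rad of vertical), with the stop lever down (y of tray in the frame of end_stop between 0.085 and 0.101 m and z of tray in the frame of end_stop between -0.008 and 0.008 m and angle between the y axis of tray and the y axis of end_stop, either way round below 0.1 rad and linear speed of tray below 0.02 m/s and value of joint stop_lever above 0.22 rad and angle between bottle's own z axis and vertical below 0.2 rad); the robot touches nothing.
It fails at once if the bottle in the tray falls over (angle between bottle's own z axis and vertical above 0.5 rad).
It fails at once if the tray runs into the end stops at speed (over 0.1 m/s within 6 mm of them) (y of tray in the frame of end_stop below 0.101 m and linear speed of tray above 0.1 m/s).
It fails at once if the tray is tipped or leaves the rollers (angle between tray's own z axis and vertical above 0.25 rad or z of tray in the frame of end_stop above 0.03 m or z of tray in the frame of end_stop below -0.03 m).
It fails at once if a bystander is moved (distance of any of thread_cone, button_jar, pin_tin from where it was at the start of the episode above 0.03 m).
It also fails if it takes over 38 s, if anything falls off the work surface, if the arm or the gripper's body presses on something with over 40 N, if the wrist force passes 120 N, or if a joint passes its speed limit or range.

## Working session

There is one attempt and no reset: what is moved stays moved. The work goes in short steps, Python scripts to look and compute and a shell command to move; the robot and the scene stay as the last step left them, time stands still between calls to the robot, and variables do not carry over. Pictures are saved under pics/ and viewed, at most 10 in all, crops included, and the job is handed in when it is done.

```bash
ls; mkdir -p pics
python3 - <<'E'
from cell import arm
import cv2,numpy as np
s=arm.state();print(s);print(arm.tcp_to_tips)
for n in("scene","top"):
    cv2.imwrite(f"pics/{n}0.png",arm.read_camera(n)[:,:,::-1]);c=arm.get_calibration(n);print(n,c)
E
```

```text
pics
{'t': 0.0, 'joints': array([ 1.27498614e+00,  2.13404863e-01, -3.50463773e-02,  1.32348361e+00,
        3.05015539e-05,  1.57078936e+00]), 'joint_vel': array([-0.00019185, -0.00138768,  0.00059556, -0.00036916, -0.00076197,
       -0.00026186]), 'joint_efforts': array([ 2.38427056e-03, -6.86172867e+01,  4.87116444e+01,  1.77550537e-02,
        4.02698674e-05,  1.72073044e-05]), 'position': array([0.14565864, 0.4779901 , 0.24779685]), 'tool_rot': array([-9.89760238e-05,  1.47362963e-01,  9.89082318e-01, -5.60796979e-04]), 'wrist_force': array([0.55389788, 0.55671401, 0.68099852]), 'torque': array([-0.02462024, -0.00952955, -0.02405402]), 'grip_force': 0.0, 'width': 0.08555475509128956}
0.017
scene {'mtx': array([[396.22863267,   0.        , 259.73812891],
       [  0.        , 396.22863267, 194.05436088],
       [  0.        ,   0.        ,   1.        ]]), 'k1': 0.01351293279938107, 'R': array([[-0.58267459,  0.81262691,  0.01130616],
       [ 0.66023286,  0.48142465, -0.57647453],
       [-0.47390178, -0.32843236, -0.81703689]]), 't': array([ 0.29502162, -0.27024385,  1.45020786])}
top {'mtx': array([[416.0117888 ,   0.        , 248.26080866],
       [  0.        , 416.0117888 , 197.39623541],
       [  0.        ,   0.        ,   1.        ]]), 'k1': -0.01758827501980999, 'R': array([[ 0.00781766, -0.99996472, -0.00307331],
       [-0.98882061, -0.0072728 , -0.14893255],
       [ 0.14890494,  0.00420325, -0.98884258]]), 't': array([0.01421084, 0.53663173, 1.31640577])}
```

View pics/scene0.png

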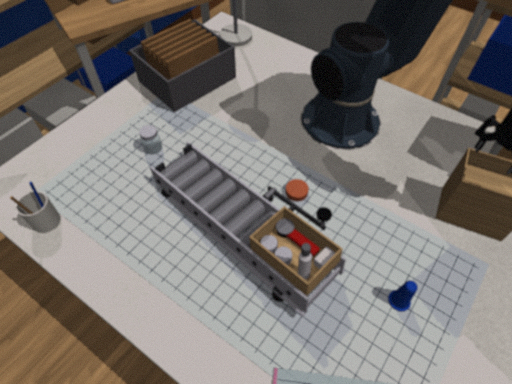

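View pics/top0.png

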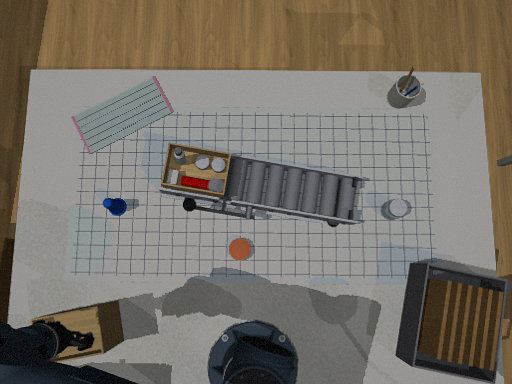

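The two views show the lane running left to right in the top picture, from about (165,165) to (360,205). The tray is at its high end, with the knob at top (189,205) and scene (324,214). I'll enlarge both for exact pixels.

Run:
```python
import cv2
a=cv2.imread("pics/top0.png")[135:235,155:365];cv2.imwrite("pics/topc.png",cv2.resize(a,None,fx=3.8,fy=3.8,interpolation=cv2.INTER_CUBIC))
a=cv2.imread("pics/scene0.png")[140:305,145:350];cv2.imwrite("pics/scenec.png",cv2.resize(a,None,fx=3.6,fy=3.6,interpolation=cv2.INTER_CUBIC))
```

```text
(no output)
```

View pics/topc.png

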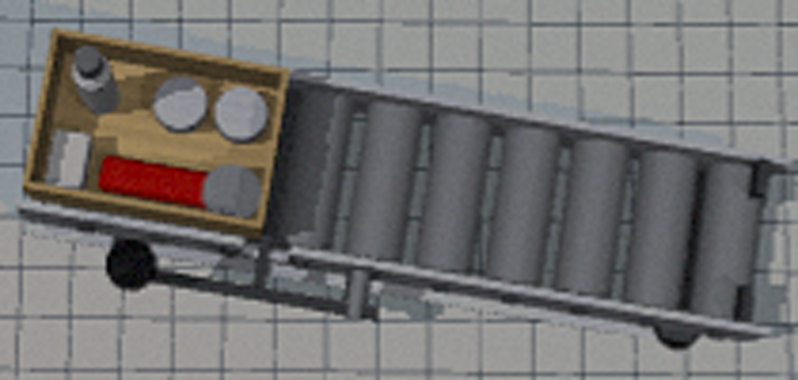

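View pics/scenec.png

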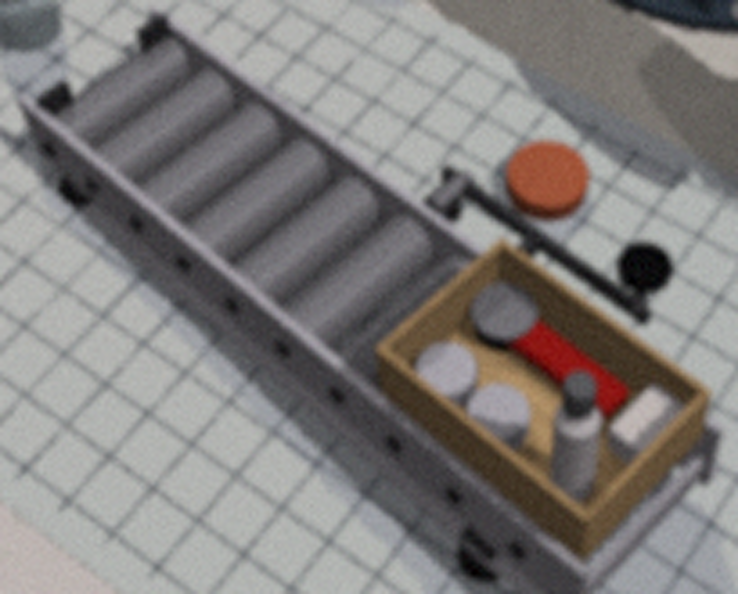

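The crops show the four tray rim corners, the knob (top crop (132,262), scene crop (645,267)) and the low rail ends clearly. Next I triangulate these and fit the lane pose.

```bash
cat > geo.py <<'E'
import numpy as np, cv2
from cell import arm
from scipy.optimize import least_squares
def uv2ray(n,uv,c=None):
    c=c or arm.get_calibration(n);d=np.linalg.inv(c["mtx"])@[*uv,1];d=d[:2]
    s=d.copy()
    for _ in range(10): s=d/(1+c["k1"]*(s@s))
    R=np.array(c["R"]);return -R.T@c["t"],R.T@[*s,1]
def proj(n,X,c=None):
    c=c or arm.get_calibration(n);p=np.array(c["R"])@X+c["t"];s=p[:2]/p[2]
    s=s*(1+c["k1"]*(s@s));return (c["mtx"]@[*s,1])[:2]
def tri(a,b):
    (o,d),(p,e)=a,b
    k=np.linalg.lstsq(np.c_[d,-e],p-o,rcond=None)[0]
    u,v=o+k[0]*d,p+k[1]*e;return (u+v)/2,np.linalg.norm(u-v)
A=.08
def lane2w(q,P):  # P in slope frame: across, uphill, normal from lane_mid
    x,y,yaw=q;c,s=np.cos(yaw),np.sin(yaw)
    X,Y,Z=P;Y,Z=Y*np.cos(A)-Z*np.sin(A),.085+Y*np.sin(A)+Z*np.cos(A)
    return np.array([x+c*X-s*Y,y+s*X+c*Y,Z])
E
cat > fit.py <<'E'
from geo import *
T=lambda p:((p[0]+.5)/3.8-.5+155,(p[1]+.5)/3.8-.5+135)
S=lambda p:((p[0]+.5)/3.6-.5+145,(p[1]+.5)/3.6-.5+140)
d={"FU":((53,30),(587,550)),"FD":((290,70),(380,350)),"ND":((265,237),(503,242)),"NU":((25,187),(708,393)),
"knob":((132,262),(645,267)),"railF":((785,165),(25,98)),"railN":((770,332),(165,25)),"stopF":((760,165),(55,92)),"bottle":((90,55),(580,385))}
W={}
for k,(t,s) in d.items():
    W[k],e=tri(uv2ray("top",T(t)),uv2ray("scene",S(s)));print(k,W[k].round(4),round(e,4))
r=lambda q:np.concatenate([lane2w(q[:3],P)-W[k] for k,P in
 {"FU":(.065,q[3]+.19,.062),"FD":(.065,q[3],.062),"ND":(-.065,q[3],.062),"NU":(-.065,q[3]+.19,.062)}.items()])
f=least_squares(r,[.45,0,-.1,.09]);print(f.x,(r(f.x)*1000).round(1))
q=f.x
for k in W:
    c,s=np.cos(q[2]),np.sin(q[2]);v=W[k]-[q[0],q[1],0];print(k,(c*v[0]+s*v[1]).round(4),(-s*v[0]+c*v[1]).round(4),v[2].round(4))
E
python3 fit.py
```

```text
FU [0.6887 0.2644 0.1463] 0.0015
FD [0.6539 0.0726 0.1557] 0.0029
ND [0.5215 0.0897 0.1442] 0.0001
NU [0.556  0.2761 0.169 ] 0.0005
knob [0.4967 0.191  0.1724] 0.0013
railF [ 0.5975 -0.3441  0.0729] 0.0017
railN [ 0.4539 -0.326   0.0515] 0.0134
stopF [ 0.5905 -0.314   0.0969] 0.005
bottle [0.6411 0.2165 0.2455] 0.0026
[ 0.59207573  0.09420468 -0.15769286 -0.0072762 ] [-4.6 -5.4 15.1  0.5 -0.6 -9.5  4.4  2.7  2.  -0.3  3.3 -7.6]
FU 0.0687 0.1832 0.1463
FD 0.0644 -0.0117 0.1557
ND -0.0689 -0.0155 0.1442
NU -0.0642 0.1739 0.169
knob -0.1094 0.0807 0.1724
railF 0.0742 -0.4321 0.0729
railN -0.0704 -0.4367 0.0515
stopF 0.0625 -0.4034 0.0969
bottle 0.0292 0.1285 0.2455
```

```bash
cat > fit2.py <<'E'
from geo import *
import re
src=open("fit.py").read().split("W={}")[0];exec(src)
d["FU"]=((53,30),(588,518))
M=lambda q:{"FU":(.065,q[3]+.19,.062),"FD":(.065,q[3],.062),"ND":(-.065,q[3],.062),"NU":(-.065,q[3]+.19,.062),
"railF":(.074,-.315,.013),"railN":(-.074,-.315,.013)}
ct,cs=arm.get_calibration("top"),arm.get_calibration("scene")
def r(q):
    o=[]
    for k,P in M(q).items():
        X=lane2w(q,P) if 0 else lane2w(q[:3],P)
        o+=[proj("top",X,ct)-T(d[k][0]),proj("scene",X,cs)-S(d[k][1])]
    return np.concatenate(o)
f=least_squares(r,[.57,-.03,-.157,.11],loss="soft_l1");q=f.x;print(q,(r(q).reshape(-1,4)).round(1))
print("uphill stop faces at",q[3]-.4)
K,e=tri(uv2ray("top",T(d["knob"][0])),uv2ray("scene",S(d["knob"][1])));c,s=np.cos(q[2]),np.sin(q[2])
v=K-[q[0],q[1],0];print("knob",K,e,c*v[0]+s*v[1],-s*v[0]+c*v[1])
for n,P in {"front":(0,q[3],.031),"stopgap":(0,q[3]-.4,0),"caught40":(0,q[3]-.36,.031)}.items(): print(n,lane2w(q[:3],P))
E
python3 fit2.py
```

```text
[ 0.57372005 -0.02095168 -0.15287042  0.10825687] [[ 0.2 -0.1 -0.3  1.1]
 [ 0.1  0.3 -1.  -0.4]
 [-0.5 -1.8 -0.2 -1.2]
 [-0.7  0.5  1.3 -0.5]
 [ 0.  -0.6  0.1  0.5]
 [-1.7  0.9 -1.5 -4.5]]
uphill stop faces at -0.2917431269153621
knob [0.49671809 0.19104429 0.17237961] 0.001296015261389417 -0.10838581099089212 0.19779816325923208
front [0.58977498 0.08325204 0.12455217]
stopgap [ 0.52943675 -0.30837032  0.06168544]
caught40 [ 0.53513105 -0.2714117   0.09578288]
```

```bash
cat >> geo.py <<'E'
Q=[.5737,-.0210,-.1529]
def where():
    s=arm.state();p=np.array(s["position"]);c,sn=np.cos(Q[2]),np.sin(Q[2]);v=p-[Q[0],Q[1],0]
    w,x,y,z=s["tool_rot"];R=cv2.Rodrigues(2*np.arccos(np.clip(w,-1,1))*np.array([x,y,z])/np.linalg.norm([x,y,z]))[0]
    X,Y=c*v[0]+sn*v[1],-sn*v[0]+c*v[1];zt=p[2]-arm.tcp_to_tips
    print("t",s["t"],"lane x,y(mm)",round(X*1e3,1),round(Y*1e3,1),"tip z",round(zt*1e3,1),"tip above rollers",round((zt-.085-Y*.0802)*1e3,1),"tooly ang to lane y",round(np.arctan2(R[1,1],R[0,1])-np.pi/2-Q[2],4),"F",np.round(s["wrist_force"],2),"w",round(s["width"],4))
E
python3 -m handwheel '[0,0,0,0,-0.143, 0,-4.84,-2.85,0,0, 0,-4.84,-2.85,0,0, 0,-4.84,-2.85,0,0, 0,-4.84,-2.85,0,0, 0,-4.84,-2.85,0,0, 0,-4.84,-2.85,0,0, 0,-4.84,-2.85,0,0, 0,-4.84,-2.85,0,0, 0,0,0,2,0, 0,0,0,1,0, 0,0,0,0,0]'
python3 - <<'E'
from geo import *
where()
for n in("wrist","top"): cv2.imwrite(f"pics/{n}1.png",arm.read_camera(n)[:,:,::-1])
E
```

```text
t: 1.6
position: [0.4929, 0.1942, 0.2177]
tool_rot: [-0.001, 0.076, 0.997, -0.0]
wrist_force: [-0.1, 0.0, 0.2]
width: 0.0002
grip_force: 0.0
t 1.6 lane x,y(mm) -112.6 200.4 tip z 200.7 tip above rollers 99.7 tooly ang to lane y 0.0008 F [-0.06  0.02  0.2 ] w 0.0002
```

View pics/wrist1.png

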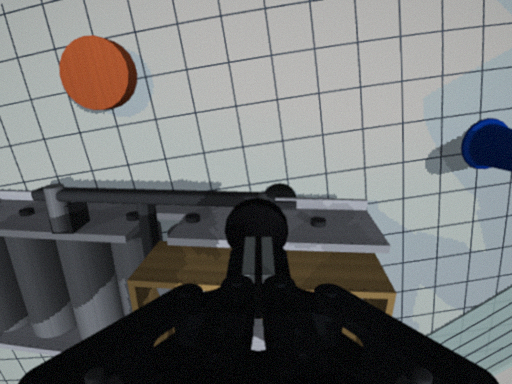

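The wrist view shows the knob disc centred at about (257,228), radius about 31 px, just under the fingertips. I'll check its position against the calibration.

Run:
```python
from geo import *
c=arm.get_calibration("wrist");p=np.array(arm.state()["position"])
for z in(.15,.172,.2): print(z,proj("wrist",np.array([p[0],p[1],z]),c))
o,d=uv2ray("wrist",(257,228),c)
for z in(.165,.172,.18): print(z,o+d*(z-o[2])/d[2]-p)
```

```text
0.15 [258.50427353 214.51048713]
0.172 [258.56704135 228.31597359]
0.2 [258.66961625 250.93047481]
0.165 [ 0.00291974 -0.00145382 -0.05387693]
0.172 [-0.00036039 -0.00092883 -0.04687693]
0.18 [-0.00410911 -0.00032884 -0.03887693]
```

```bash
python3 -m handwheel '[0,0,0.1,1.4,0, 0,0,0.1,1.4,0, 0,0,0.1,1.2,0, 0,0,0.1,1.2,0, 0,0,0,0,0]'
python3 - <<'E'
from geo import *
where()
c=arm.get_calibration("wrist")
cv2.imwrite("pics/top2.png",arm.read_camera("top")[:,:,::-1])
d=cv2.absdiff(cv2.imread("pics/top1.png"),cv2.imread("pics/top2.png")).max(2)[140:200,155:235];print((d>60).sum())
E
```

```text
t: 2.33
position: [0.4937, 0.1976, 0.1651]
tool_rot: [-0.001, 0.076, 0.997, -0.001]
wrist_force: [-0.7, 0.5, 0.2]
width: 0.0
grip_force: 0.0
t 2.325 lane x,y(mm) -112.4 203.9 tip z 148.1 tip above rollers 46.8 tooly ang to lane y 0.0001 F [-0.66  0.53  0.25] w 0.0
31
```

Run:
```python
from geo import *
a=arm.read_camera("wrist")[:,:,::-1];b=arm.read_camera("scene")[:,:,::-1][140:305,240:350]
cv2.imwrite("pics/mix2.png",np.hstack([cv2.resize(a,(512,384)),cv2.resize(b,(256,384))]))
```

```text
(no output)
```

View pics/mix2.png

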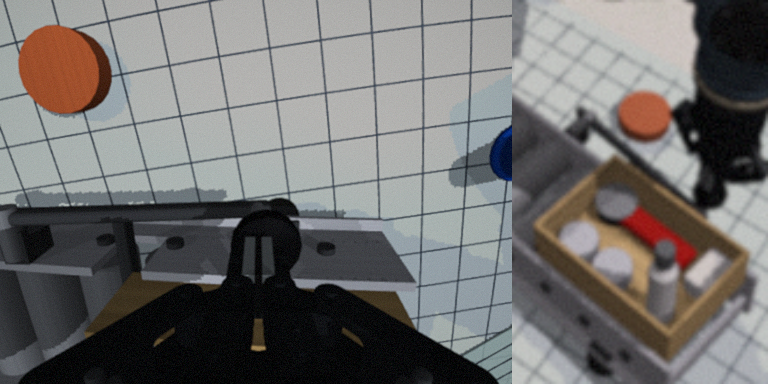

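The knob (265,240) is under the fingertips and has sunk with them, and the tray hasn't moved. Next I write a quick tray-front detector and test it here, before the release.

```bash
cat >> geo.py <<'E'
def front(n,xs=(.060,.0625),save=None):
    im=arm.read_camera(n)
    if save: cv2.imwrite(save,im[:,:,::-1])
    hsv=cv2.cvtColor(np.ascontiguousarray(im),cv2.COLOR_RGB2HSV);c=arm.get_calibration(n);out=[]
    Y=np.arange(.28,-.32,-.001)
    for x in xs:
        uv=np.array([proj(n,lane2w(Q,(x,y,.062)),c) for y in Y],np.float32)
        h=[cv2.remap(hsv[:,:,i],uv[:,0],uv[:,1],cv2.INTER_NEAREST).ravel() for i in range(3)]
        ok=(h[1]>70)&(h[0]>8)&(h[0]<30)
        run=np.flatnonzero(np.convolve(ok,np.ones(10),"valid")>8)
        out.append((round(Y[run[0]],3),round(Y[run[-1]+9],3)) if len(run) else None)
    return out  # slope-y of tray back and front at rim
E
python3 - <<'E'
from geo import *
for n in("scene","top"): print(n,front(n,(.055,.060,.0625,.065)))
E
```

```text
scene [(np.float64(0.26), np.float64(0.106)), (np.float64(0.272), np.float64(0.105)), (np.float64(0.28), np.float64(0.107)), (np.float64(0.28), np.float64(0.105))]
top [(np.float64(0.258), np.float64(0.108)), (np.float64(0.265), np.float64(0.109)), (np.float64(0.269), np.float64(0.109)), (np.float64(0.272), np.float64(0.11))]
```

```bash
python3 -m handwheel '[0,0,0.6,3.3,0, 0,0,0,0,0]'
python3 - <<'E'
from geo import *
where();print(front("scene"))
E
```

```text
t: 2.82
position: [0.496, 0.2042, 0.1336]
tool_rot: [0.001, 0.076, 0.997, 0.0]
wrist_force: [-0.4, 0.4, 0.9]
width: -0.0001
grip_force: 0.0
t 2.825 lane x,y(mm) -111.1 210.8 tip z 116.6 tip above rollers 14.7 tooly ang to lane y 0.0002 F [-0.39  0.45  0.95] w -0.0001
[(np.float64(0.264), np.float64(0.101)), (np.float64(0.28), np.float64(0.099))]
```

```bash
python3 -m handwheel '[0,0,-4,-2,0, 0,0,-6.2,0,0, 0,0,-6.2,0,0, 0,-2.3,-5.5,0,0, 0,-4.5,-4,0,0, 0,-4.3,-3,1.3,0]'
python3 - <<'E'
from geo import *
where();print(front("scene",save="pics/s3.png"));where();print(front("top",(.05,.055,.06,.0625),save="pics/t3.png"))
E
```

```text
t: 3.62
position: [0.5624, -0.1011, 0.1415]
tool_rot: [0.001, 0.077, 0.997, -0.0]
wrist_force: [0.6, 1.1, 1.4]
width: -0.0002
grip_force: 0.0
t 3.625 lane x,y(mm) 1.0 -80.9 tip z 124.5 tip above rollers 46.0 tooly ang to lane y -0.0013 F [0.65 1.11 1.38] w -0.0002
[(np.float64(0.22), np.float64(0.007)), (np.float64(0.219), np.float64(0.007))]
t 3.675 lane x,y(mm) 4.0 -83.7 tip z 121.3 tip above rollers 43.0 tooly ang to lane y -0.0028 F [-7.67 -3.79 -4.02] w 0.0002
[(np.float64(0.191), np.float64(-0.001)), (np.float64(0.191), np.float64(-0.0)), (np.float64(0.192), np.float64(0.001)), (np.float64(0.193), np.float64(0.001))]
```

```bash
python3 -m handwheel '[0,0.3,-1.0,0.5,0, 0,0,-1.4,0.4,0, 0,0,-1.6,0.4,0]'
python3 - <<'E'
from geo import *
where();print(front("scene",save="pics/s4.png"));where()
E
```

```text
t: 4.1
position: [0.5514, -0.1382, 0.1275]
tool_rot: [0.0, 0.076, 0.997, -0.0]
wrist_force: [-0.7, 0.3, -0.5]
width: 0.0001
grip_force: 0.0
t 4.1 lane x,y(mm) -4.2 -119.2 tip z 110.5 tip above rollers 35.1 tooly ang to lane y 0.0009 F [-0.73  0.25 -0.54] w 0.0001
[(np.float64(0.137), np.float64(-0.085)), (np.float64(0.138), np.float64(-0.087))]
t 4.15 lane x,y(mm) -4.3 -121.0 tip z 110.0 tip above rollers 34.7 tooly ang to lane y -0.0003 F [-0.52 -2.42 -1.96] w -0.0002
```

```bash
python3 -m handwheel '[0,0,-2.7,0.2,0, 0,0,-2.5,0.2,0, 0,0,-2.1,0.2,0, 0,0,-1.7,0.1,0, 0,0,-1.3,0.1,0, 0,0,-0.9,0.1,0, 0,0,-0.5,0.1,0, 0,0,-0.2,0,0, 0,0,0,0,0]'
python3 - <<'E'
from geo import *
where();print(front("scene",save="pics/s5.png"));where();print(front("scene"));cv2.imwrite("pics/s5.png",cv2.resize(cv2.imread("pics/s5.png")[120:320,130:370],None,fx=3,fy=3,interpolation=cv2.INTER_CUBIC))
E
```

```text
t: 5.28
position: [0.5339, -0.2551, 0.1173]
tool_rot: [-0.0, 0.076, 0.997, 0.0]
wrist_force: [1.0, -0.0, 0.1]
width: 0.0002
grip_force: 0.2
t 5.275 lane x,y(mm) -3.7 -237.4 tip z 100.3 tip above rollers 34.3 tooly ang to lane y 0.0004 F [ 0.97 -0.03  0.13] w 0.0002
[(np.float64(0.006), np.float64(-0.226)), (np.float64(0.007), np.float64(-0.222))]
t 5.325 lane x,y(mm) -3.7 -237.4 tip z 100.3 tip above rollers 34.4 tooly ang to lane y 0.0004 F [-0.16 -0.22 -0.13] w -0.0002
[(np.float64(0.004), np.float64(-0.226)), (np.float64(0.003), np.float64(-0.222))]
```

View pics/s5.png

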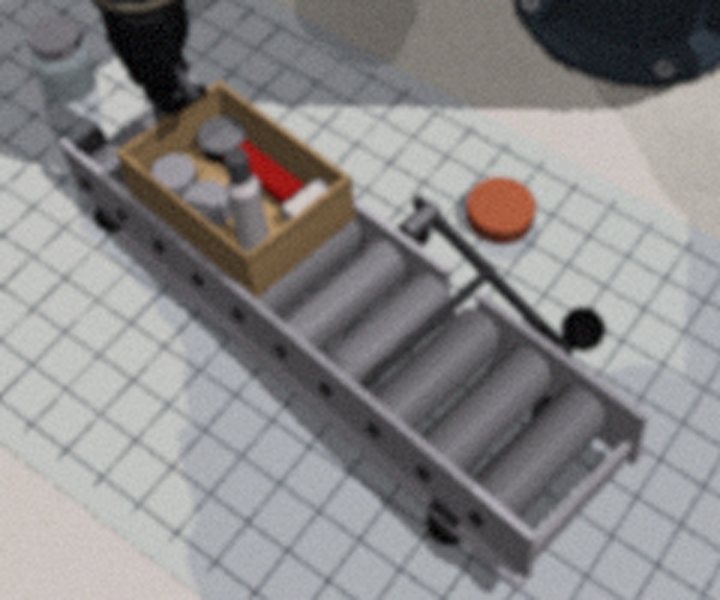

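The picture shows the tray held at a standstill about 70 mm short of the stops. The bottle is upright near crop (245,200), and the lever is down with its knob at (583,328). Next: hold briefly, then ease it down.

```bash
python3 -m handwheel '[0,0,0,0,0, 0,0,0,0,0, 0,0,0,0,0, 0,0,-0.3,0.02,0, 0,0,-0.5,0.04,0, 0,0,-0.6,0.05,0, 0,0,-0.6,0.05,0, 0,0,-0.6,0.05,0, 0,0,-0.6,0.05,0, 0,0,-0.6,0.05,0, 0,0,-0.5,0.05,0, 0,0,-0.3,0,0]'
python3 -m handwheel '[0,0,-0.3,0.02,0, 0,0,-0.4,0.03,0, 0,0,-0.4,0.03,0, 0,0,-0.4,0.03,0, 0,0,-0.4,0.03,0, 0,0,-0.3,0.03,0]'
python3 - <<'E'
from geo import *
where();print(front("scene"));where()
E
```

```text
t: 6.88
position: [0.5267, -0.3011, 0.1136]
tool_rot: [-0.0, 0.076, 0.997, 0.0]
wrist_force: [0.4, 0.3, -0.6]
width: 0.0
grip_force: 0.2
t: 7.62
position: [0.5234, -0.3228, 0.112]
tool_rot: [0.0, 0.076, 0.997, -0.0]
wrist_force: [-0.5, -0.4, 0.4]
width: 0.0001
grip_force: 0.2
t 7.625 lane x,y(mm) -3.7 -306.0 tip z 95.0 tip above rollers 34.5 tooly ang to lane y 0.0 F [-0.49 -0.39  0.39] w 0.0001
[(np.float64(-0.058), np.float64(-0.292)), (np.float64(-0.058), np.float64(-0.291))]
t 7.675 lane x,y(mm) -3.8 -306.3 tip z 94.9 tip above rollers 34.5 tooly ang to lane y -0.0003 F [0.54 0.39 0.34] w 0.0
```

```bash
python3 -m handwheel '[0,0,-0.2,0,0, 0,0,-0.3,0,0, 0,0,-0.3,0,0, 0,0,-0.3,0,0, 0,0,-0.3,0,0, 0,0,-0.3,0,0, 0,0,-0.3,0,0, 0,0,-0.1,0,0]'
python3 - <<'E'
from geo import *
where();print(front("scene"))
E
python3 -m handwheel '[0,0,0,-1.5,0, 0,0,0,-3,0, 0,0,0,-4,0, 0,0,0,-4,0, 0,0,0,-3,0, 0,0,0,0,0, 0,0,0,0,0]'
python3 - <<'E'
from geo import *
where();print(front("scene",save="pics/s6.png"));cv2.imwrite("pics/s6.png",cv2.resize(cv2.imread("pics/s6.png")[120:320,100:370],None,fx=2.9,fy=2.9,interpolation=cv2.INTER_CUBIC))
E
```

```text
t: 8.68
position: [0.5202, -0.3435, 0.112]
tool_rot: [0.0, 0.076, 0.997, -0.0]
wrist_force: [-0.6, -0.4, 0.1]
width: 0.0001
grip_force: 0.0
t 8.675 lane x,y(mm) -3.7 -326.9 tip z 95.0 tip above rollers 36.2 tooly ang to lane y -0.0001 F [-0.59 -0.38  0.13] w 0.0001
[(np.float64(-0.061), np.float64(-0.292)), (np.float64(-0.061), np.float64(-0.295))]
t: 9.6
position: [0.5202, -0.3432, 0.267]
tool_rot: [-0.0, 0.076, 0.997, 0.0]
wrist_force: [0.6, -0.3, -0.4]
width: 0.0
grip_force: 0.0
t 9.6 lane x,y(mm) -3.8 -326.6 tip z 250.0 tip above rollers 191.2 tooly ang to lane y 0.0002 F [ 0.57 -0.32 -0.37] w 0.0
[(np.float64(-0.061), np.float64(-0.292)), (np.float64(-0.061), np.float64(-0.291))]
```

View pics/s6.png

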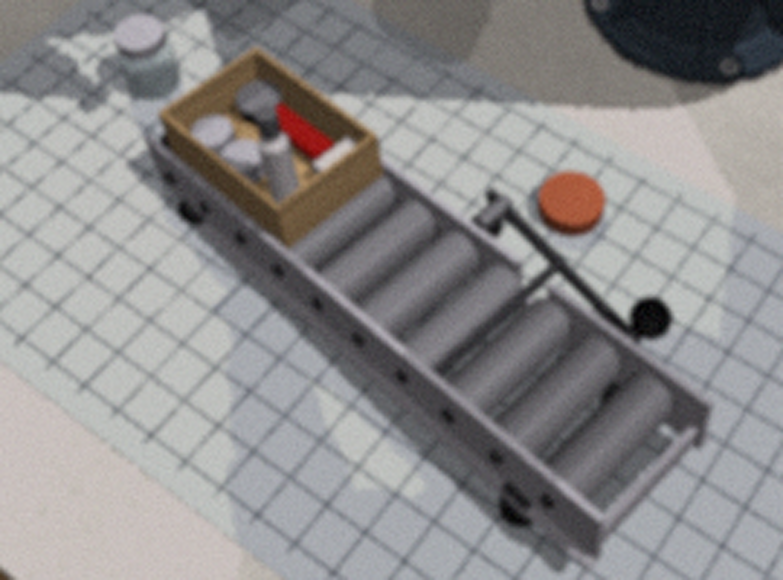

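The tray rests square at the low end against the stops, the bottle is upright near (280,165), the lever is still down, and the jar and tin stand where they were. The hand is clear, so I hand in.

```bash
python3 -c "
from cell import arm
print(arm.finish_job())"
```

```text
the job is handed in; nothing more can be done
None
```

I pressed the lever down, caught the tray and held it about 70 mm short of the stops, then eased it down until it rested against them. The bottle was still standing and the hand was clear when I handed the job in; no verdict was reported back.

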